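# Close up the cold topping unit

### The job

Close up the small cold topping unit on the pizza counter: with the fingertips, push the pan of cherry tomatoes from the front, straight back into its bay until it rests against the back stop, then push the sliding metal cover by its upright lip across the pan until it is fully shut. Only push, smoothly and without slamming: do not pinch the pan or the lip, reach into the pan, lift or tip the pan, and leave everything else on the counter where it stands. Finish with the hand clear.

Things in the scene. Friction and masses are not known exactly. Their poses are not given: they have to be found in the camera images.
- unit: Fixed steel cold unit, 190 mm deep (x), 297 wide (y), 80 high, turned a little. Origin: centre of its footprint, on the counter; x to its back (away from the robot), y to its left, z up. Its right part, y -150 to +21 mm, is a closed dark housing over which the cover parks; its left part is the pan's bay. Runners 78 to 82 mm high cross it along y at x = -70 and +86 mm, also over the bay.
- bay (a point): Middle of the bay's front mouth, on its floor: x -95, y +78, z 6 mm from the unit's origin, same axes. The bay is 114 mm wide (y), open above and in front, with walls left and right 80 mm high; their front is at this point's x. The 6 mm floor plate runs on 85 mm ahead (-x) as a ledge. The back stop's face is 176 mm behind (+x) this point. Home, the pan's front wall is flush with this point.
- pan: Loose open steel pan full of cherry tomatoes, 176 mm long (x), 108 wide (y), 65 tall, walls 3 mm, 0.45 to 1 kg; slides on the bay floor, 3 mm play each side, moved by 2 to 12 N. Origin: centre of its underside, axes as the unit's; front wall 88 mm ahead (-x). Starts 45 to 80 mm short of home, standing out over the ledge. Home: origin at x -7, y +78 mm in the unit's frame, against the back stop.
- cover (a joint): Position of the sliding metal cover, m: 0 = fully shut over the bay (end stop), growing as it slides open to the unit's right (-y), at most 0.165; starts 0.137 to 0.16. Needs 2 to 4 N, stays where left. A plate 202 mm deep, 130 wide, top 86 mm above the counter; at its front edge an apron hangs down to 45 mm height, 12 mm ahead of the walls, and is blocked by a pan left standing out.
- lip (a point): Point on the outer (right, -y) face of the upright push lip on the cover's right edge, half-way up (99 mm above the counter), 10 mm ahead of the middle of its length. The lip is 190 mm long along the unit's x, 4 mm thick, 86 to 112 mm above the counter. Pushing this face towards the unit's +y shuts the cover. Shut, this point is at y = +13 mm in the unit's frame; axes as the unit's.
- shaker: small glass shaker jar with a steel cap, 48 mm across, 85 mm tall, standing on the counter just ahead of the housing of the cold unit; origin at the centre of its underside. Leave it alone.
- oil: green glass oil bottle, 56 mm across, 170 mm tall, standing just left of the cold unit; origin at the centre of its underside. Leave it alone.
- bowl: white bowl, 110 mm across, 45 mm tall, on a 49 mm high stack of dark pizza pans (220 mm across); the stack is fixed and stands under the bowl; origin at the centre of its underside. Leave it alone.
- spoon: steel spoon, 200 mm long, lying on the counter; origin near its middle at the underside. Leave it alone.
- crock: white crock, 80 mm across, 90 mm tall; origin at the centre of its underside. Leave it alone.
- scraper: spatula with wooden handle, 260 mm long, lying on the counter; origin near its middle at the underside. Leave it alone.
- tin: steel tin with paper label, 74 mm across, 110 mm tall; origin at the centre of its underside. Leave it alone.
Not all that is in view belongs to the job. Leave any green or turquoise look-alike of the pan alone.

How it is judged:
By the outcome, as a careful person would: the job done as asked, in the order asked, and still so for the second after the job is handed in, with the robot touching nothing.
It also fails if it takes over 48 s, if anything falls off the work surface, if the arm or the gripper's body presses on something with over 40 N, if the wrist force passes 120 N, or if a joint passes its speed limit or range.

### The arm

A 6-joint arm with a two-finger parallel gripper is mounted at the origin on the work surface. World frame = base frame: x ahead of the robot, y to its left, z up, the work surface at z = 0. Lengths are in mm, angles in rad, forces in N, time in s.
With the tool pointing down it reaches from about 275 to 875 mm from the base axis. Payload 12.5 kg.
Tool frame: the origin (TCP) lies midway between the tips of the shut fingers; the grasp point (between the pads) lies 19 mm behind it (manip.hold_point_z is the distance from the TCP to the grasp point, in mm); z points along the fingers, y is the direction in which the jaws open and shut (so a half turn about z gives the same grasp; the last joint's range is limited). The gripper opens to 85 mm and grips with 20 to 120 N. Pads are 22 mm wide; open, the fingers measure 114 mm over their backs; the gripper's body (76 mm by 85 mm) begins 54 mm behind the grasp point. The pads swing forward as they close: fully open they stand 13 mm farther back than shut.
Start: joints at [1.033, 0.351, 1.652, -0, 1.139, -0.085], TCP at [240.585, 494.574, 231.29] pointing down, gripper open.
Joint ranges: [-2.75, 2.75], [-0.79, 2.1], [0.01, 2.65], [-1.57, 4.71], [0.07, 3.14], [-2.87, 2.87]. Speed limits (rad/s): [2.22, 2.22, 2.79, 3.14, 3.14, 3.14].

### API

Orientations are given as a unit quaternion [x, y, z, w].
In Python, from plant import manip gives the robot as it stands. The module is installed in compiled form; this text tells all that it offers.
- The arm moves only by the tool arm_command, never from a script. Its argument "deltas" is a list of rows, each a list of 5 numbers: the shift along the world's x, y, z in cm, then the turn about the world's z in degrees, then the opening, from -1 (shut) to 1 (fully open). A call has 1 to 10 rows; each row is the pose to reach, as a shift and turn from the pose measured when the call began; what a row does not reach only later rows make up. A row lasts 1/8 s, in which the tool goes at most 62.5 mm and 10.7 degrees, less where a joint would pass 70% of its speed; a pose out of reach is approached as far as the arm can. A call with a gripper value outside its range is refused whole. The fingers move at their own pace and stop on an object; "force" is the grip in N (left out, the last holds). Time passes only in rows, so rows that repeat a pose let the fingers close. It gives the time, the measured TCP pose, the force and the opening at its end, in the units of the state.
- manip.observe(): the state, without advancing time (a new reading comes with each control period).
- manip.read_camera(name): name is "scene" or "top" or "wrist"; returns the picture (420x560x3 uint8, blue, green, red); there is no depth.
- manip.get_calibration(name): a dict with "fovy" (degrees; the focal length in pixels is half the picture's height over the tangent of half this angle, whatever the lens; pixels are square), "cx", "cy" (the principal point, pixels), "k1" (the pictures are not rectified: a ray, as slopes to the right and down, at radius r is drawn at 1 + k1 r^2 times it, then the intrinsics apply), "xyz" and "orientation" of the camera in the world. Camera axes: x right, y up, looking along -z (the intrinsics and any distortion apply to the point x, -y, -z); pixel columns grow to the right and rows downward; lengths in mm; the calibration is good to about 2 mm. A picture is of the moment at which its call begins: read the wrist's pose just before it. get_calibration takes no time and is no camera call; for the wrist camera it gives the pose at the moment of the call.
- manip.hand_in(): hands the job in, once; it reports no verdict.
The state is a dict: "t": time; "q": joint angles; "qd": joint speeds; "tau": joint torques, N m; "position": TCP position; "orientation": TCP orientation; "contact_force": force on the tool from outside, world axes, zero at the start; "wrist_torque": the same for the moment, N m; "grip_width": opening from 0.0 (shut) to 1.0 (fully open).
Only numpy, scipy, OpenCV 4.12 (cv2) and the standard library are available. Lean on these libraries where they do the work, as an engineer would, in place of code of your own. Each camera call takes 0.05 s, during which the arm holds its last target. There are 200 camera calls.

## Working session

There is one attempt and no reset: what is moved stays moved. The work goes in short steps, Python scripts to look and compute and a tool call to move; the robot and the scene stay as the last step left them, time stands still between calls to the robot, and variables do not carry over. Pictures are saved under pics/ and viewed, about 8 in all and at most 12, crops included, and the job is handed in when it is done.

Besides the shell and the picture viewer there is one more tool, called after "Emit:" as a command line: name --pt "numbers of a row" for each row, then --argument value for the rest. arm_command: Moves the arm, as the interface text tells. Its arguments: {"type":"object","properties":{"deltas":{"type":"array"},"force":{"type":"number"}},"required":["deltas"]}

```bash
mkdir -p pics
python3 - <<'E'
from plant import manip
import cv2
for n in("scene","top"):
    cv2.imwrite(f"pics/{n}0.png",cv2.resize(manip.read_camera(n),(800,600),interpolation=cv2.INTER_CUBIC)); print(n,manip.get_calibration(n))
s=manip.observe();print(s)
E
```

```text
scene {'fovy': 48.11374633389084, 'cx': 279.4336636001731, 'cy': 199.96793150511706, 'k1': -0.10358472977975285, 'xyz': array([1126.01482562, -818.78262184,  871.03704039]), 'orientation': array([0.42299612, 0.14540545, 0.28677941, 0.84716534])}
top {'fovy': 51.28237970527489, 'cx': 276.75996958596534, 'cy': 212.66744449953302, 'k1': -0.08591079934375305, 'xyz': array([ 327.8593892 ,    2.23872574, 1473.26408053]), 'orientation': array([-0.0298103 ,  0.04385367,  0.70622588, -0.70599802])}
{'t': 0.1, 'q': array([ 1.03340444e+00,  3.51153988e-01,  1.65236878e+00, -8.66624640e-06,
        1.13909031e+00, -8.46056065e-02]), 'qd': array([ 0.00117226, -0.0028772 , -0.00143883, -0.00039108,  0.00148617,
        0.00134201]), 'tau': array([ 9.36209908e-04, -5.06846488e+01, -2.91873801e+01, -6.16967282e-05,
        2.73910162e-03, -4.84360464e-05]), 'position': array([240.43791188, 494.3283282 , 230.82449104]), 'orientation': array([ 2.24462370e-01,  9.74482624e-01, -4.86940854e-04, -1.52384043e-04]), 'contact_force': array([-0.18452164,  0.51668458, -0.31406173]), 'wrist_torque': array([ 0.0095767 ,  0.04496448, -0.01468475]), 'grip_width': 1.0017890504397355}
```

View pics/scene0.png

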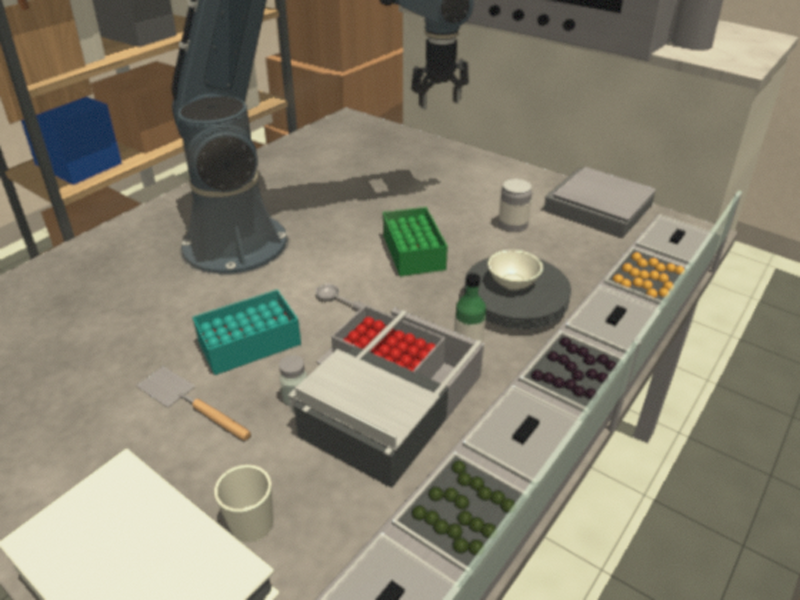

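View pics/top0.png

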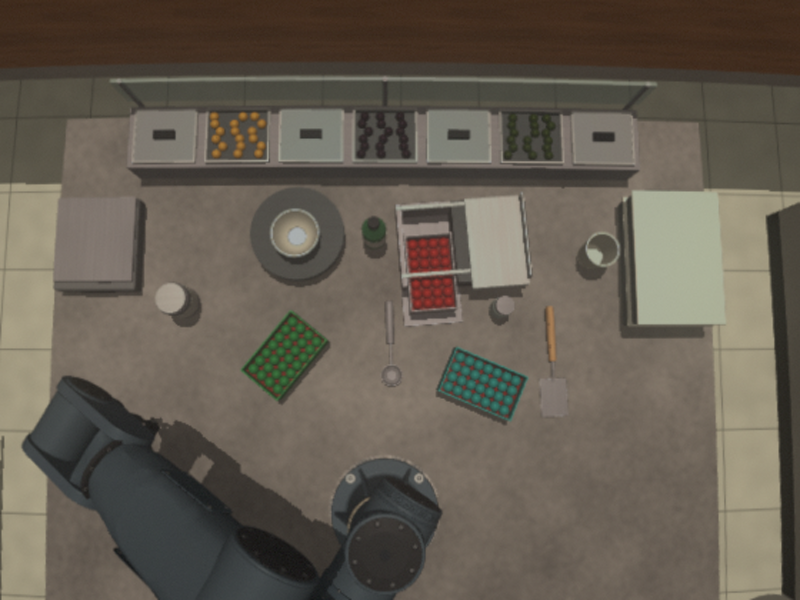

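The scene shows the unit with its pan out and the cover parked right. In the top view (800x600) the unit spans about (397-530, 195-325), the shaker is at (503,308) and the spoon at (390,340). Next I'll zoom in on the unit.

```bash
cat > h.py <<'E'
from plant import manip
import numpy as np, cv2
from scipy.spatial.transform import Rotation as R
def K(c):
    f=210/np.tan(np.radians(c['fovy'])/2); return np.array([[f,0,c['cx']],[0,f,c['cy']],[0,0,1]]),np.array([c['k1'],0,0,0,0.])
def RT(c):
    M=R.from_quat(c['orientation']).as_matrix()@np.diag([1,-1,-1.]); return M,np.array(c['xyz'])
def proj(c,P):
    M,t=RT(c);k,d=K(c); p=(np.atleast_2d(P)-t)@M
    return cv2.projectPoints(p,np.zeros(3),np.zeros(3),k,d)[0][:,0]
def ray(c,uv,z):
    M,t=RT(c);k,d=K(c)
    s=cv2.undistortPointsIter(np.array([[uv]],float),k,d,None,None,(3,50,1e-9))[0,0]
    v=M@np.array([*s,1]); return t+v*(z-t[2])/v[2]
def unit(P,x,y,a):
    c,s=np.cos(a),np.sin(a);P=np.atleast_2d(P).astype(float)
    return P@np.array([[c,s,0],[-s,c,0],[0,0,1]])+[x,y,0]
E
python3 - <<'E'
from h import *
im=manip.read_camera("top");cv2.imwrite("pics/topraw.png",im)
cv2.imwrite("pics/topc.png",cv2.resize(im[130:230,268:382],None,fx=6,fy=6,interpolation=cv2.INTER_CUBIC))
im=manip.read_camera("scene");cv2.imwrite("pics/sceneraw.png",im)
cv2.imwrite("pics/scenec.png",cv2.resize(im[205:340,195:345],None,fx=4.4,fy=4.4,interpolation=cv2.INTER_CUBIC))
E
```

```text
(no output)
```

View pics/topc.png

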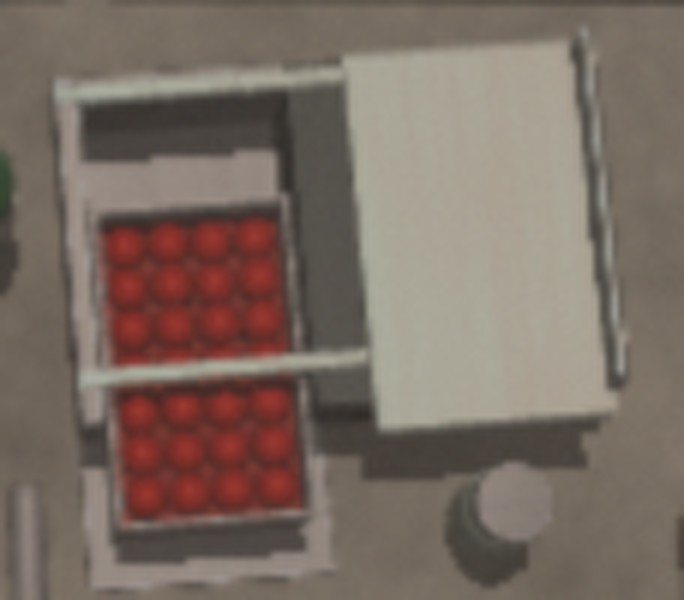

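View pics/scenec.png

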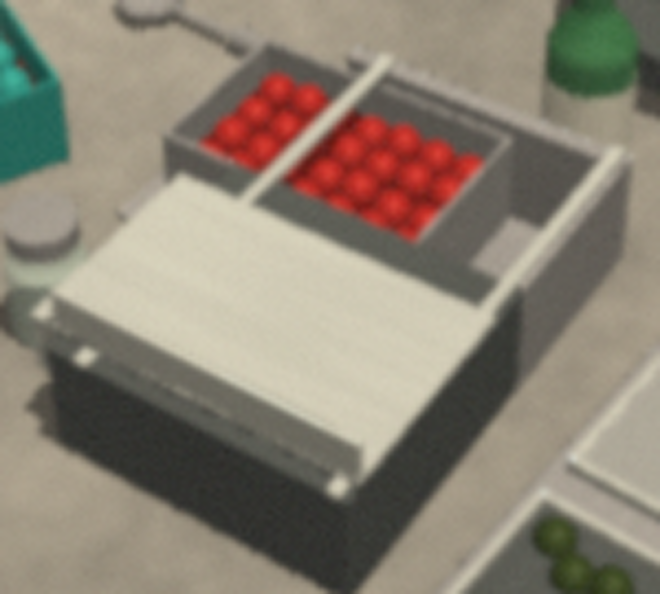

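Top crop (6x): runner left ends at (58,92) and (82,378), pan front corners at (122,528) and (308,518), cover corners at (345,57), (380,432) and (615,412), lip from (582,32) to (625,380), and the shaker cap at (515,502). The scene crop (4.4x) shows the same corners, with the back runner end at (620,152) and pan corners at (168,138), (510,140) and (415,240). I'll fit these jointly.

```bash
cat > fit.py <<'E'
from h import *
from scipy.optimize import least_squares
ct,cs=manip.get_calibration("top"),manip.get_calibration("scene")
T=lambda a,b:(268+(a+.5)/6-.5,130+(b+.5)/6-.5)
S=lambda a,b:(195+(a+.5)/4.4-.5,205+(b+.5)/4.4-.5)
# frame: u unit, p pan (x rel origin, y=78+..), c cover (y rel. shut)
O=[(ct,T(58,92),'u',86,148,82),(ct,T(82,378),'u',-70,148,82),(ct,T(92,588),'L',-180,1,6),(ct,T(333,568),'L',-180,-1,6),
(ct,T(122,528),'p',-88,54,65),(ct,T(308,518),'p',-88,-54,65),(ct,T(288,195),'p',88,-54,65),(ct,T(102,210),'p',88,54,65),
(ct,T(345,57),'c',95,143,86),(ct,T(380,432),'c',-107,143,86),(ct,T(582,32),'c',95,15,112),(ct,T(625,380),'c',-95,15,112),
(cs,S(620,152),'u',86,148,82),(cs,S(388,60),'u',-70,148,82),(cs,S(345,595),'u',95,-150,0),
(cs,S(168,138),'p',-88,-54,65),(cs,S(262,45),'p',-88,54,65),(cs,S(510,140),'p',88,54,65),(cs,S(415,240),'p',88,-54,65),
(cs,S(183,180),'c',-107,143,86),(cs,S(495,310),'c',95,143,86),(cs,S(360,448),'c',95,13,112)]
def P(o,v):
    _,_,k,x,y,z=o
    if k=='p': x+=v[3];y+=78
    if k=='c': y-=v[4]
    if k=='L': y=78+y*v[5]
    return unit([x,y,z],*v[:3])[0]
def res(v): return np.concatenate([proj(o[0],P(o,v))[0]-o[1] for o in O])
r=least_squares(res,[600,-50,0.1,-70,150,57],x_scale=[10,10,.1,10,10,5],loss='soft_l1')
v=r.x
if __name__=="__main__":
    print(v); 
    for o,e in zip(O,res(v).reshape(-1,2)): print(o[2:],e.round(1))
    print("std",np.sqrt(np.diag(np.linalg.inv(r.jac.T@r.jac))))
    for n,q in dict(bay=[-95,78,6],panfront=[v[3]-88,78,30],home=[-95,78,30],lip=[-10,13-v[4],99],lipshut=[-10,13,99]).items(): print(n,unit(q,*v[:3])[0].round(1))
    print("shaker",ray(ct,T(515,502),85).round(1))
    print("spoon handle near end", ray(ct,T(20,485),5).round(1),"spoon top", ray(ct,(390*.7,302*.7),5).round(1),ray(ct,(390*.7,375*.7),5).round(1))
E
python3 fit.py
```

```text
[ 6.18808355e+02 -1.80710769e+02  7.56762450e-02 -6.40203022e+01
  1.52917251e+02  6.80196837e+01]
('u', 86, 148, 82) [-0.2  0.6]
('u', -70, 148, 82) [-0.5  0.2]
('L', -180, 1, 6) [0.3 0.8]
('L', -180, -1, 6) [0.3 1.1]
('p', -88, 54, 65) [-0.4  0.6]
('p', -88, -54, 65) [ 1.7 -0.2]
('p', 88, -54, 65) [0.4 0.5]
('p', 88, 54, 65) [-1.4  0.3]
('c', 95, 143, 86) [-0.   0.1]
('c', -107, 143, 86) [-0.2 -1.2]
('c', 95, 15, 112) [ 0.8 -0.5]
('c', -95, 15, 112) [-0.3 -0.3]
('u', 86, 148, 82) [ 0.1 -1.2]
('u', -70, 148, 82) [ 1.  -1.4]
('u', 95, -150, 0) [0.5 2.1]
('p', -88, -54, 65) [-1.5  0.4]
('p', -88, 54, 65) [ 1.3 -0.3]
('p', 88, 54, 65) [0.5 1.2]
('p', 88, -54, 65) [-0.3  3.3]
('c', -107, 143, 86) [ 0.5 -1.4]
('c', 95, 143, 86) [-0.1  1.4]
('c', 95, 13, 112) [-0.8 -0.6]
std [1.01883308 1.18492549 0.0056787  1.71689501 1.84115461 2.56824111]
bay [ 518.2 -110.1    6. ]
panfront [ 461.3 -114.4   30. ]
home [ 518.2 -110.1   30. ]
lip [ 619.4 -321.    99. ]
lipshut [ 607.9 -168.5   99. ]
shaker [ 471.4 -271.6   85. ]
spoon handle near end [489.1  -7.3   5. ] spoon top [485.8 -14.4   5. ] [314.2 -14.3   5. ]
```

```bash
sed -i "s/54,65)/54,71)/g" fit.py; sed -i "s/if k=='L'/if k=='p': pass\n    if k=='L'/" fit.py; python3 fit.py | grep -v "^('[ucL]"; python3 -c "
from fit import *
print('tcp pre', unit([v[3]-88-11-40,78,0],*v[:3]).round(1))
for p in [(437,390),(456,348),(527,375),(508,422)]: print(ray(ct,(p[0]*.7,p[1]*.7),65).round(0))"
```

```text
[ 6.18979350e+02 -1.81497488e+02  7.61633599e-02 -6.37526246e+01
  1.52157611e+02  6.80370733e+01]
('p', -88, 54, 71) [-0.1  0.3]
('p', -88, -54, 71) [ 2.2 -0.5]
('p', 88, -54, 71) [ 0.8 -0. ]
('p', 88, 54, 71) [-1.1 -0.2]
('p', -88, -54, 71) [-1.7 -1.1]
('p', -88, 54, 71) [ 1.1 -1.8]
('p', 88, 54, 71) [ 0.5 -0.3]
('p', 88, -54, 71) [-0.3  1.7]
std [1.00417934 1.17669895 0.00557571 1.70751727 1.82236267 2.96153604]
bay [ 518.3 -111.     6. ]
panfront [ 461.7 -115.3   30. ]
home [ 518.3 -111.    30. ]
lip [ 619.6 -321.    99. ]
lipshut [ 608.  -169.3   99. ]
shaker [ 471.4 -271.6   85. ]
spoon handle near end [489.1  -7.3   5. ] spoon top [485.8 -14.4   5. ] [314.2 -14.3   5. ]
tcp pre [[ 410.9 -119.2    0. ]]
[ 281. -119.   65.]
[ 375. -163.   65.]
[ 314. -323.   65.]
[ 209. -278.   65.]
```

Emit:
arm_command --pt "4 -5 0 10 -1" --pt "5 -10 0 20 -1" --pt "6.5 -16 0 30.3 -1" --pt "8 -22 0 30.3 -1" --pt "9.5 -28 0 30.3 -1" --pt "11 -34 0 30.3 -1" --pt "12.5 -40 0 30.3 -1" --pt "14 -46 0 30.3 -1" --pt "15.5 -52 0 30.3 -1" --pt "16 -56 0 30.3 -1" --force 60

```text
t: 1.45
position: [400.7, -68.1, 231.0]
orientation: [-0.037, 0.999, -0.0, 0.0]
contact_force: [0.3, 0.8, 0.2]
grip_width: 0.001
```

Emit:
arm_command --pt "0.5 -3 -1 0 -1" --pt "1 -5.1 -5 0 -1" --pt "1 -5.1 -10 0 -1" --pt "1 -5.1 -15 0 -1" --pt "1 -5.1 -18.5 0 -1" --pt "1 -5.1 -20.2 0 -1" --pt "1 -5.1 -20.6 0 -1" --pt "1 -5.1 -20.6 0 -1"

```text
t: 2.45
position: [410.9, -119.2, 25.4]
orientation: [-0.037, 0.999, -0.001, 0.0]
contact_force: [-0.1, -0.1, -0.9]
grip_width: -0.003
```

Run:
```python
from h import *
im=manip.read_camera("wrist");cv2.imwrite("pics/w1.png",im)
```

```text
(no output)
```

View pics/w1.png

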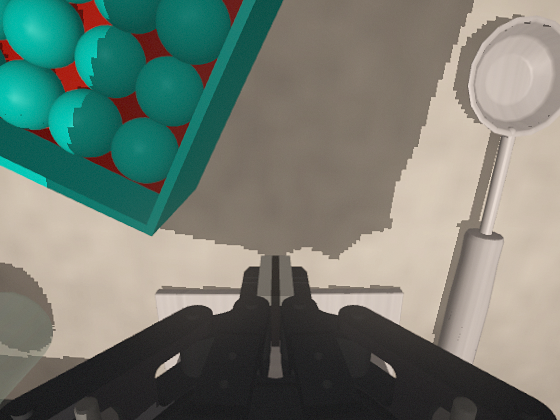

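The wrist view looks backward. It shows the fingers (column 276) centred on the ledge (155–403), clear of the spoon and the turquoise tray. I'll start pushing.

Emit:
arm_command --pt "0.7 0.05 0 0 -1" --pt "1.4 0.11 0 0 -1" --pt "2.1 0.16 0 0 -1" --pt "2.7 0.21 0 0 -1" --pt "3.2 0.24 0 0 -1" --pt "3.6 0.27 0 0 -1" --pt "3.9 0.3 0 0 -1" --pt "4.2 0.32 0 0 -1" --pt "4.5 0.34 0 0 -1" --pt "4.8 0.37 0 0 -1"

```text
t: 3.75
position: [457.9, -115.2, 25.4]
orientation: [-0.037, 0.999, -0.0, -0.001]
contact_force: [-6.9, -0.1, 3.3]
grip_width: -0.002
```

Emit:
arm_command --pt "0.3 0.02 0 0 -1" --pt "0.7 0.05 0 0 -1" --pt "1.1 0.08 0 0 -1" --pt "1.5 0.11 0 0 -1" --pt "1.9 0.14 0 0 -1" --pt "2.3 0.17 0 0 -1" --pt "2.7 0.2 0 0 -1" --pt "3.1 0.24 0 0 -1" --pt "3.5 0.27 0 0 -1" --pt "3.8 0.29 0 0 -1"

```text
t: 5.0
position: [496.1, -112.3, 25.4]
orientation: [-0.037, 0.999, -0.0, -0.001]
contact_force: [-3.6, -0.5, -0.2]
grip_width: -0.003
```

Emit:
arm_command --pt "0.15 0.01 0 0 -1" --pt "0.3 0.02 0 0 -1" --pt "0.45 0.03 0 0 -1" --pt "0.6 0.05 0 0 -1" --pt "0.75 0.06 0 0 -1"

```text
t: 5.62
position: [503.7, -111.7, 25.4]
orientation: [-0.037, 0.999, -0.0, -0.001]
contact_force: [-4.8, 0.2, -0.7]
grip_width: 0.003
```

Emit:
arm_command --pt "0.1 0.01 0 0 -1" --pt "0.2 0.02 0 0 -1" --pt "0.3 0.02 0 0 -1"

```text
t: 6.0
position: [504.9, -111.3, 25.1]
orientation: [-0.037, 0.999, 0.0, -0.003]
contact_force: [-15.3, -2.0, 5.1]
grip_width: -0.002
```

Emit:
arm_command --pt "0.1 0.01 0 0 -1" --pt "0.15 0.01 0 0 -1"

```text
t: 6.25
position: [504.7, -111.1, 24.9]
orientation: [-0.037, 0.999, 0.001, -0.005]
contact_force: [-14.6, -1.3, 5.7]
grip_width: -0.001
```

Emit:
arm_command --pt "0.2 0.01 0 0 -1" --pt "0.3 0.02 0 0 -1" --pt "0.3 0.02 0 0 -1"

```text
t: 6.62
position: [504.4, -110.5, 24.2]
orientation: [-0.037, 0.999, 0.002, -0.009]
contact_force: [-20.1, -1.9, 7.0]
grip_width: -0.002
```

Emit:
arm_command --pt "-0.5 -0.04 0.1 0 -1" --pt "-1.5 -0.11 0.1 0 -1" --pt "-3 -0.23 0.1 0 -1" --pt "-4 -0.3 3 0 -1" --pt "-4 -0.3 8 0 -1" --pt "-4 -0.3 14 0 -1" --pt "-4 -0.3 18 0 -1" --pt "-4 -0.3 20 0 -1" --pt "-4 -0.3 20 0 -1"

```text
t: 7.75
position: [464.6, -113.7, 225.2]
orientation: [-0.037, 0.999, 0.001, -0.007]
contact_force: [-1.0, 0.1, -1.3]
grip_width: 0.002
```

Run:
```python
from h import *
s=manip.observe();print(s['t'],s['position'],s['orientation'],s['contact_force'])
im=manip.read_camera("scene")
cv2.imwrite("pics/s2.png",cv2.resize(im[195:340,195:345],None,fx=4.1,fy=4.1,interpolation=cv2.INTER_CUBIC))
```

```text
7.75 [ 464.56470958 -113.70520069  225.23121433] [-0.0373888   0.99927478  0.00102743 -0.00713672] [-1.00436144  0.10500204 -1.25427275]
```

View pics/s2.png

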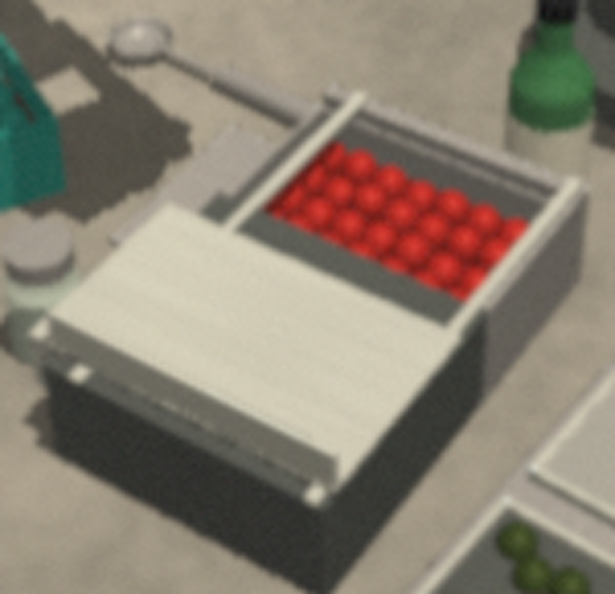

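The pan is home: its back edge lies under the back runner and its front is in line with the bay mouth near (215,205). Now the lip.

Emit:
arm_command --pt "2 -3 0 0 -1" --pt "5 -8 0 0 -1" --pt "8 -13 0 0 -1" --pt "11 -18 0 0 -1" --pt "14 -22.5 0 0 -1" --pt "15.9 -25.7 0 0 -1" --pt "15.9 -25.7 -5 0 -1" --pt "15.9 -25.7 -10 0 -1" --pt "15.9 -25.7 -12.6 0 -1" --pt "15.9 -25.7 -13 0 -1"

```text
t: 9.05
position: [621.4, -369.6, 90.0]
orientation: [-0.037, 0.999, 0.003, -0.011]
contact_force: [-0.4, 0.7, -0.7]
grip_width: -0.002
```

Emit:
arm_command --pt "0 0 0 0 -1" --pt "-0.05 0.6 0 0 -1" --pt "-0.09 1.2 0 0 -1" --pt "-0.14 1.8 0 0 -1" --pt "-0.18 2.4 0 0 -1" --pt "-0.22 2.8 0 0 -1" --pt "-0.24 3.1 0 0 -1" --pt "-0.26 3.4 0 0 -1" --pt "-0.28 3.7 0 0 -1"

```text
t: 10.18
position: [618.6, -332.6, 90.0]
orientation: [-0.037, 0.999, 0.003, -0.011]
contact_force: [-0.3, -0.8, -0.1]
grip_width: 0.0
```

Emit:
arm_command --pt "0 0.1 0.3 0 -1" --pt "-0.03 0.4 0.4 0 -1" --pt "-0.05 0.7 0.4 0 -1" --pt "-0.08 1.0 0.4 0 -1" --pt "-0.11 1.4 0.4 0 -1" --pt "-0.14 1.8 0.4 0 -1"

```text
t: 10.92
position: [617.3, -314.3, 94.2]
orientation: [-0.037, 0.999, 0.003, -0.01]
contact_force: [-1.4, -2.3, 2.2]
grip_width: -0.0
```

Emit:
arm_command --pt "-0.03 0.4 0 0 -1" --pt "-0.07 0.9 0 0 -1" --pt "-0.11 1.4 0 0 -1" --pt "-0.15 2.0 0 0 -1" --pt "-0.2 2.6 0 0 -1" --pt "-0.24 3.2 0 0 -1" --pt "-0.29 3.8 0 0 -1" --pt "-0.34 4.4 0 0 -1" --pt "-0.38 5.0 0 0 -1" --pt "-0.42 5.5 0 0 -1"

```text
t: 12.18
position: [613.0, -258.9, 94.1]
orientation: [-0.037, 0.999, 0.003, -0.011]
contact_force: [-1.2, -2.8, 0.9]
grip_width: 0.0
```

Emit:
arm_command --pt "-0.03 0.4 0 0 -1" --pt "-0.07 0.9 0 0 -1" --pt "-0.11 1.4 0 0 -1" --pt "-0.15 2.0 0 0 -1" --pt "-0.2 2.6 0 0 -1" --pt "-0.24 3.2 0 0 -1" --pt "-0.29 3.8 0 0 -1" --pt "-0.34 4.4 0 0 -1" --pt "-0.38 5.0 0 0 -1" --pt "-0.42 5.5 0 0 -1"

```text
t: 13.42
position: [608.7, -203.5, 94.1]
orientation: [-0.037, 0.999, 0.003, -0.011]
contact_force: [-1.1, -1.6, 0.1]
grip_width: -0.001
```

Emit:
arm_command --pt "-0.02 0.3 0 0 -1" --pt "-0.05 0.6 0 0 -1" --pt "-0.07 0.9 0 0 -1" --pt "-0.09 1.2 0 0 -1" --pt "-0.11 1.4 0 0 -1"

```text
t: 14.05
position: [607.6, -189.3, 94.1]
orientation: [-0.037, 0.999, 0.003, -0.011]
contact_force: [-0.9, -3.3, -0.5]
grip_width: -0.001
```

Emit:
arm_command --pt "-0.01 0.15 0 0 -1" --pt "-0.02 0.3 0 0 -1" --pt "-0.03 0.45 0 0 -1" --pt "-0.05 0.6 0 0 -1"

```text
t: 14.55
position: [607.1, -183.2, 94.0]
orientation: [-0.037, 0.999, 0.003, -0.011]
contact_force: [-0.2, -2.2, 0.8]
grip_width: -0.003
```

Emit:
arm_command --pt "-0.01 0.1 0 0 -1" --pt "-0.02 0.2 0 0 -1" --pt "-0.02 0.3 0 0 -1"

```text
t: 14.92
position: [606.9, -180.2, 94.1]
orientation: [-0.037, 0.999, 0.003, -0.011]
contact_force: [-1.0, -7.5, -0.6]
grip_width: 0.002
```

Emit:
arm_command --pt "-0.01 0.1 0 0 -1" --pt "-0.02 0.2 0 0 -1"

```text
t: 15.18
position: [606.9, -180.0, 94.1]
orientation: [-0.037, 0.999, 0.001, -0.01]
contact_force: [-1.5, -16.2, -3.4]
grip_width: -0.003
```

Solid end stop (16 N, no further travel). I'll back off and clear the hand.

Emit:
arm_command --pt "0.03 -0.4 0 0 -1" --pt "0.1 -1.5 0 0 -1" --pt "0.2 -3 0.5 0 -1" --pt "0.2 -3.5 5 0 -1" --pt "0.2 -3.5 10 0 -1" --pt "0.2 -3.5 15 0 -1" --pt "-4 -6 16 0 -1" --pt "-9 -11 16 0 -1" --pt "-14 -16 16 0 -1" --pt "-18 -20 16 0 -1"

```text
t: 16.42
position: [432.7, -374.4, 254.8]
orientation: [-0.037, 0.999, 0.001, -0.01]
contact_force: [0.7, -0.5, -0.0]
grip_width: 0.004
```

Emit:
arm_command --pt "-4 -4 0 0 -1" --pt "-8 -8 0 0 -1" --pt "-10 -10 0 0 -1" --pt "-10 -10 0 0 -1" --pt "-10 -10 0 0 -1"

```text
t: 17.05
position: [332.9, -474.3, 255.0]
orientation: [-0.037, 0.999, 0.001, -0.01]
contact_force: [-0.8, 1.0, -0.5]
grip_width: -0.003
```

Run:
```python
from h import *
s=manip.observe();print(s['t'],s['position'],s['contact_force'],s['qd'].round(3))
a=manip.read_camera("top");b=manip.read_camera("scene")
z=lambda i:cv2.resize(i,None,fx=3.4,fy=3.4,interpolation=cv2.INTER_CUBIC)
cv2.imwrite("pics/e.png",np.hstack([z(a[125:265,262:380]),z(b[195:335,225:342])]))
```

```text
17.05 [ 332.94725659 -474.31928959  255.0375855 ] [-0.83883098  1.03215761 -0.48352738] [ 0.019 -0.001  0.005  0.    -0.     0.003]
```

View pics/e.png

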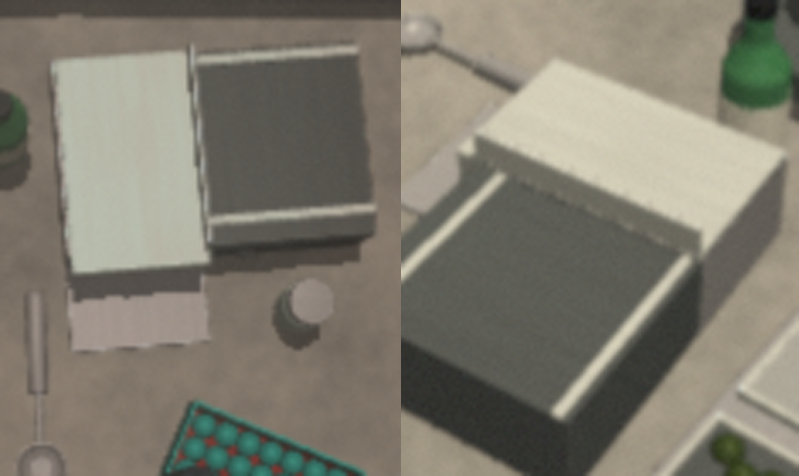

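The cover lies fully over the bay (left plate edge near (52–72, 60–270)). The shaker, spoon, oil bottle and turquoise tray are where they stood, and the hand is away.

```bash
python3 -c "
from plant import manip
print(manip.hand_in())"
```

```text
the job is handed in; nothing more can be done
None
```

The topping unit is closed up and the job was handed in at about 17 s, well under the 48 s limit.

- **Pan:** I pushed it straight back with shut fingers about 50 mm. It met the back stop at 15–20 N with no further travel, about 2.5 mm short of where my camera fit put the stop. That is close to what the calibration (2 mm) and the assumed fingertip size allow. The scene picture taken right after showed the pan home.
- **Cover:** I pushed it by the lip about 150 mm at 2–4 N. It met the end stop at 16 N with no further travel.
- **Last check:** the final pictures show the cover fully over the bay. The shaker, spoon, oil bottle and turquoise tray look unmoved. I judged this by eye, and the bowl, crock, tin, scraper and green tray were outside that crop. The hand is clear and the contact force reads about zero.

The tool sagged a few millimetres low and tilted slightly after the pan push. I corrected its height before touching the lip. No check failed.

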